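# Lay the rinsed bottles to dry and start the fan timer

### The job

Put the brush that was left lying across the drying rack into the aluminium basin first. Then lay every white bottle on its side in a rack cradle of its own, neck in the small notch and mouth over the drip channel, and last turn the fan timer's knob clockwise until it clicks past its detent and is all the way round. Leave the cup, the hanger and the soap where they are.

Things in the scene. Friction and masses are not known exactly. Their poses are not given: they have to be found in the camera images.
- rack: Fixed plywood drying rack, 228 x 356 mm, four cradles side by side. Origin: middle of its underside, z up, x away from the drip channel. Bottles lie along x, mouth at -x. A 12 mm floor, two 60 mm high notched cross-bars with free room between: x = 37 to 63 mm (body) and -66 to -54 mm (neck); stop board 56 mm high at x = 88 to 100, channel 22 mm high at -73 to -128 mm
- basin: Round aluminium basin that stands firm on the bench, 68 mm high, inside radius 97 mm at the floor and 110 mm at the rim; origin at the middle of its underside
- basin_in (a point): middle of the basin's inner floor, 4 mm above the bench
- brush: Bamboo brush, 70 g, 160 mm long, flat back, bristles up. Origin: middle of its back, near its balance point; x along it towards the bristles, z up. Handle 22 mm wide, 10 mm thick; head (x = 22 to 80 mm) 34 mm wide, bristles to 30 mm height. It starts flat across the cradles on the 60 mm high ridges (14 mm wide) of the rack's body bar
- timer (a joint): Knob of the fan timer: 0 is off (it starts at 0 to 0.2 rad), grows clockwise seen from above, end stop at 1.4 rad. A spring detent resists up to the middle (0.7 rad, at most about 0.12 N m) and past it the knob snaps on by itself towards the end stop
- timer_grip (a point): Point on the knob's axis in its upright grip bar, which is 42 mm long (along this point's x axis), 14 mm wide and 32 mm high, up to 7 mm above this point and 84 mm above the bench (this point is 77 mm above it); this point's axes turn with the knob, z up
- timer_box: Grey box of the fan timer, 80 x 80 x 45 mm, fixed on the bench, the knob in the middle of its top; origin at the middle of its underside
- cup: Lidded plastic cup with a press button, 78 mm wide, 102 mm high, a bystander; origin at the middle of its underside
- hanger: Grey clothes hanger lying flat, 380 mm wide (along its y) and 195 mm to the hook (along its x), 10 mm thick, a bystander; origin at the middle of its straight bar, on the bench
- soap: Bar of soap, 85 x 55 x 30 mm, a bystander; origin at the middle of its underside
- bottle1: White plastic bottle, empty, 48 to 84 g, closed all round (its mouth is only a dark disc), 150 mm tall: body 50 mm across up to 105 mm, then a short shoulder, neck 26 mm across from 114 mm to the mouth. Origin: middle of its base; z points from base to mouth. Starts standing upright on the bench; 3 or 4 bottles are present, the others read None
- bottle1_mouth (a point): middle of the mouth of bottle1, 150 mm from its base
- bottle2: White plastic bottle, empty, 48 to 84 g, closed all round (its mouth is only a dark disc), 150 mm tall: body 50 mm across up to 105 mm, then a short shoulder, neck 26 mm across from 114 mm to the mouth. Origin: middle of its base; z points from base to mouth. Starts standing upright on the bench; 3 or 4 bottles are present, the others read None
- bottle2_mouth (a point): middle of the mouth of bottle2, 150 mm from its base
- bottle3: White plastic bottle, empty, 48 to 84 g, closed all round (its mouth is only a dark disc), 150 mm tall: body 50 mm across up to 105 mm, then a short shoulder, neck 26 mm across from 114 mm to the mouth. Origin: middle of its base; z points from base to mouth. Starts standing upright on the bench; 3 or 4 bottles are present, the others read None
- bottle3_mouth (a point): middle of the mouth of bottle3, 150 mm from its base
- bottle4: White plastic bottle, empty, 48 to 84 g, closed all round (its mouth is only a dark disc), 150 mm tall: body 50 mm across up to 105 mm, then a short shoulder, neck 26 mm across from 114 mm to the mouth. Origin: middle of its base; z points from base to mouth. Starts standing upright on the bench; 3 or 4 bottles are present, the others read None
- bottle4_mouth (a point): middle of the mouth of bottle4, 150 mm from its base
- cradle1 (a point): Cradle 1 (rack y = -126 mm): where the middle of the mouth of a bottle lying in it belongs, 60 mm above the bench, at rack x = -75 mm; axes as the rack's. The bottle's axis runs from here along the rack's x, base at rack x = 75 mm. 90 degree V notches: 70 mm wide at the body bar, 37 mm at the neck bar; they hold the bottle's axis 60 mm up
- cradle2 (a point): Cradle 2 (rack y = -42 mm): where the middle of the mouth of a bottle lying in it belongs, 60 mm above the bench, at rack x = -75 mm; axes as the rack's. The bottle's axis runs from here along the rack's x, base at rack x = 75 mm. 90 degree V notches: 70 mm wide at the body bar, 37 mm at the neck bar; they hold the bottle's axis 60 mm up
- cradle3 (a point): Cradle 3 (rack y = 42 mm): where the middle of the mouth of a bottle lying in it belongs, 60 mm above the bench, at rack x = -75 mm; axes as the rack's. The bottle's axis runs from here along the rack's x, base at rack x = 75 mm. 90 degree V notches: 70 mm wide at the body bar, 37 mm at the neck bar; they hold the bottle's axis 60 mm up
- cradle4 (a point): Cradle 4 (rack y = 126 mm): where the middle of the mouth of a bottle lying in it belongs, 60 mm above the bench, at rack x = -75 mm; axes as the rack's. The bottle's axis runs from here along the rack's x, base at rack x = 75 mm. 90 degree V notches: 70 mm wide at the body bar, 37 mm at the neck bar; they hold the bottle's axis 60 mm up
Not all that is in view belongs to the job. What is shaped like the bottle2 but blue or green is not meant.

How it is judged:
By the outcome, as a careful person would: the job done as asked, in the order asked, and still so for the second after the job is handed in, with the robot touching nothing.
Of bottle1, bottle2, bottle3, bottle4 only 3 to 4 are there at a start; the rules pass over those that are not, and their reading is None.
At some moment in a run one of bottle1, bottle2, bottle3, bottle4 may be knocked a few centimetres aside while the robot is not near it.
Once in a run the grip may slacken for a moment while it holds something.
It also fails if it takes over 210 s, if anything falls off the work surface, if the arm or the gripper's body presses on something with over 40 N, if the wrist force passes 120 N, or if a joint passes its speed limit or range.

### The arm

A 6-joint arm with a two-finger parallel gripper is mounted at the origin on the work surface. World frame = base frame: x ahead of the robot, y to its left, z up, the work surface at z = 0. Lengths are in m, angles in rad, forces in N, time in s.
With the tool pointing down it reaches from about 0.2 to 0.875 m from the base axis. Payload 3.4 kg.
Tool frame: the origin (TCP) lies between the finger pads; the fingertips stand 25 mm ahead of it and the grasp point (between the pads) lies 6 mm ahead of it (r.nose_length is the z of the fingertips in the tool frame, in m); z points along the fingers, y is the line along which they close (so a half turn about z gives the same grasp; the last joint's range is limited). The gripper opens to 94 mm and grips with 3 to 60 N. Pads are 16 mm wide; open, the fingers measure 119 mm over their backs; the gripper's body (75 mm by 177 mm) begins 78 mm behind the grasp point.
Start: joints at [1.091, 0.276, 1.505, -0, 1.361, -0.121], TCP at [0.202, 0.538, 0.23] pointing down, gripper open.
Joint ranges: [-2.89, 2.89], [-0.75, 2.08], [0.22, 2.7], [-1.18, 4.32], [0.11, 2.71], [-2.7, 2.7]. Speed limits (rad/s): [2.57, 2.57, 3.14, 3.14, 3.14, 3.14].

### API

Orientations are given as a unit quaternion [w, x, y, z].
In Python, from plant import r, gripper_to, inverse_kinematics, vision, models, telemetry gives the robot as it stands. Calls block until the motion is done:
- r.move_to(position, orientation): joint-space move of the TCP to a pose.
- r.move_l(position, rot=None, vel=0.15, guard=None): straight line of the TCP; rot=None keeps the orientation; vel is the mean speed in m/s. With guard (N) it stops when the force on the tool has changed by that much, and returns True; else False.
- r.movej(angles): joint-space move.
- gripper_to(opening, f_grip=None): finger opening in m; f_grip is the grip in N (None keeps the last); returns when the fingers have stopped.
- r.hold(seconds).
- inverse_kinematics(position, orientation): joint angles nearest the present ones, or None.
- vision.snapshot(name): name is "scene" or "top" or "wrist"; returns the picture (400x640x3 uint8, red, green, blue); there is no depth.
- vision.get_calibration(name): a dict with "fx", "fy", "cx", "cy" (pixels), "position" and "orientation" of the camera in the world. Camera axes: x right, y down, z forward; pixel columns grow to the right and rows downward; lengths in m; the calibration is good to about 2 mm. A picture is of the moment at which its call begins: read the wrist's pose just before it. get_calibration takes no time and is no camera call; for the wrist camera it gives the pose at the moment of the call.
A pose or a line that the arm cannot do raises r.PlanningError and nothing moves.
- r.sign_off(): hands the job in; it is judged then, once.
Trained networks look in the newest picture that a camera, given by its name, has taken for a name from the list of things; names that differ only in an ending like _2 or _b are one class to them, and where a whole thing is asked for, a point or a joint stands for the part that bears it (a point fixed in the world has none). Each returns a list of dicts, best first, with "score" (0 to 1); they miss things now and then, are a little off and sometimes report something else, mostly with a low value. They report only what shows in the picture. A call takes as long as a camera call. They do not tell look-alikes from the thing itself.
- models.boxes_of(thing, camera): "at" ([x, y, z] in m, in world coordinates, good to about 4 mm: the middle of the surface that is visible of it).
- models.regions_of(thing, camera): "pixels" (400x640 bool, what is visible of it).
- models.mark_of(thing, camera): "at" ([x, y, z] in m, in world coordinates, good to about 4 mm: a listed point, or the origin of a listed thing).
Readings, each from a call of its own:
- telemetry.current_t(): time.
- telemetry.current_joints(): joint angles.
- telemetry.current_dq(): joint speeds.
- telemetry.current_joint_efforts(): joint torques, N m.
- telemetry.current_ee_pos(): TCP position.
- telemetry.current_tool_rot(): TCP orientation.
- telemetry.current_wrist_force(): force on the tool from outside, world axes, zero at the start.
- telemetry.current_torque(): the same for the moment, N m.
- telemetry.current_opening(): finger opening in m.
- telemetry.current_finger_force(): force on a finger pad.
Only numpy, scipy, OpenCV 4.12 (cv2) and the standard library are available. Lean on these libraries where they do the work, as an engineer would, in place of code of your own. Each camera call takes 0.05 s, during which the arm holds its last target. There are 200 camera calls.

## Working session

There is one attempt and no reset: what is moved stays moved. The work goes in short steps, each a Python script; the robot and the scene stay as the last script left them, time stands still between calls to the robot, and variables do not carry over. Pictures are saved under pics/ and viewed, at most 14 in all, crops included, and the job is handed in when it is done.

```bash
ls; mkdir -p pics; python3 - <<'E'
from plant import r, vision, models, telemetry
import cv2, numpy as np
for c in ("top","scene"):
    im=vision.snapshot(c); cv2.imwrite(f"pics/{c}0.png",im[:,:,::-1])
    k=vision.get_calibration(c); print(c,{a:np.round(b,3).tolist() for a,b in k.items()})
    for n in ["rack","basin","brush","timer_grip","timer_box","cup","hanger","soap","bottle1","bottle1_mouth","cradle1","cradle4"]:
        print(n,[(np.round(d["at"],3).tolist(),round(d["score"],2)) for d in models.mark_of(n,c)])
print(telemetry.current_t())
E
```

```text
pics
top {'fx': 382.14, 'fy': 382.14, 'cx': 311.802, 'cy': 201.629, 'position': [0.391, -0.002, 1.14], 'orientation': [-0.033, 0.714, -0.698, 0.043]}
rack [([0.645, -0.013, 0.006], 0.57), ([0.632, -0.327, 0.076], 0.57), ([0.568, -0.048, 0.059], 0.5)]
basin [([0.392, -0.38, -0.002], 0.79)]
brush [([0.695, 0.016, 0.06], 0.84), ([0.394, 0.362, 0.153], 0.39)]
timer_grip [([0.63, -0.323, 0.078], 0.74)]
timer_box [([0.628, -0.332, -0.002], 0.91)]
cup [([0.609, -0.498, 0.002], 0.89)]
hanger [([0.791, 0.144, -0.002], 0.91)]
soap [([0.376, -0.069, 0.0], 0.84), ([0.394, 0.367, 0.0], 0.63)]
bottle1 [([0.436, 0.454, 0.001], 0.88), ([0.241, 0.363, -0.0], 0.85), ([0.531, 0.432, 0.002], 0.84), ([0.35, 0.467, -0.002], 0.73), ([0.631, -0.326, 0.079], 0.73), ([0.393, 0.367, 0.0], 0.6), ([0.408, 0.223, 0.003], 0.6), ([0.521, 0.292, -0.001], 0.55), ([0.695, 0.017, 0.061], 0.15)]
bottle1_mouth [([0.523, 0.29, 0.147], 0.63)]
cradle1 [([0.573, 0.034, 0.063], 0.94), ([0.57, 0.119, 0.061], 0.75), ([0.565, -0.13, 0.062], 0.64), ([0.566, -0.048, 0.058], 0.59)]
cradle4 [([0.573, 0.034, 0.063], 0.94), ([0.57, 0.
[... 601 characters left out ...]
 -0.498, -0.004], 0.78)]
hanger [([0.783, 0.148, 0.0], 0.73)]
soap [([0.378, -0.067, -0.003], 0.77), ([0.391, 0.367, -0.001], 0.53)]
bottle1 [([0.526, 0.29, 0.003], 0.8), ([0.391, 0.365, 0.004], 0.76), ([0.406, 0.225, -0.002], 0.75), ([0.528, 0.432, -0.0], 0.72), ([0.439, 0.449, 0.003], 0.64), ([0.241, 0.363, -0.0], 0.59), ([0.35, 0.469, -0.002], 0.55), ([0.392, 0.364, 0.152], 0.28)]
bottle1_mouth [([0.527, 0.292, 0.149], 0.79)]
cradle1 [([0.572, 0.029, 0.06], 0.79), ([0.561, -0.13, 0.059], 0.67), ([0.57, -0.048, 0.059], 0.64), ([0.576, 0.118, 0.054], 0.56)]
cradle4 [([0.572, 0.029, 0.06], 0.79), ([0.561, -0.13, 0.059], 0.67), ([0.57, -0.048, 0.059], 0.64), ([0.576, 0.118, 0.054], 0.56)]
1.3
```

View pics/top0.png

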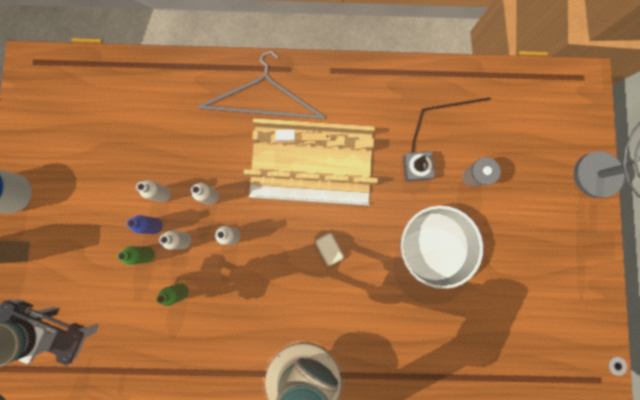

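View pics/scene0.png

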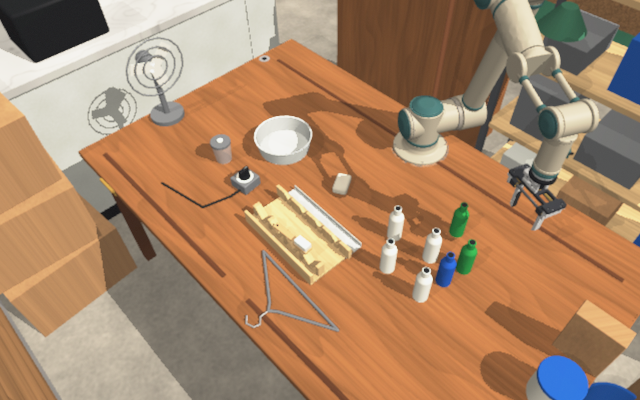

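```bash
cat > h.py <<'E'
from plant import r, gripper_to, inverse_kinematics as ik, vision, models, telemetry as T
import cv2, numpy as np
from scipy.spatial.transform import Rotation as R
A=np.array; Z=A([0,0,1.])
def quat(z,y):                       # tool z and closing direction y
    z=A(z)/np.linalg.norm(z); y=A(y)-z*np.dot(y,z); y/=np.linalg.norm(y)
    q=R.from_matrix(np.c_[np.cross(y,z),y,z]).as_quat(); return q[[3,0,1,2]]
def down(yaw): return quat(-Z,[np.cos(yaw),np.sin(yaw),0])   # closing line at yaw
def tcp(g,q): return A(g)-.006*mat(q)[:,2]                    # grasp point -> TCP
def mat(q): return R.from_quat(A(q)[[1,2,3,0]]).as_matrix()
def snap(c,f=None):
    k=vision.get_calibration(c); im=vision.snapshot(c)
    if f: cv2.imwrite(f"pics/{f}.png",im[:,:,::-1])
    return im,k
def toplane(px,k,z):                 # pixels -> world points at height z
    px=np.atleast_2d(px).astype(float); M=mat(k["orientation"]); p=A(k["position"])
    d=np.c_[(px[:,0]-k["cx"])/k["fx"],(px[:,1]-k["cy"])/k["fy"],np.ones(len(px))]@M.T
    return p+d*((z-p[2])/d[:,2])[:,None]
def marks(n,c): return [(np.round(d["at"],4).tolist(),round(d["score"],2)) for d in models.mark_of(n,c)]
def stat(): print("t",round(T.current_t(),1),"tcp",np.round(T.current_ee_pos(),3),"open",round(T.current_opening(),4),"ff",np.round(T.current_finger_force(),1),"F",np.round(T.current_wrist_force(),1),"j",np.round(T.current_joints(),2))
E
python3 - <<'E'
from h import *
print({y:(None if (j:=ik([.62,.0,.38],down(y))) is None else np.round(j,2)) for y in (0,np.pi)})
r.move_to([.62,.0,.38],down(-.04 if abs(ik([.62,.0,.38],down(0))[5])<1.6 else np.pi-.04))
im,k=snap("wrist","w1"); print({a:np.round(b,3).tolist() for a,b in k.items()})
for n in ("rack","cradle1","brush"): print(n,marks(n,"wrist"))
m=models.regions_of("brush","wrist"); print([(d["score"],d["pixels"].sum()) for d in m])
v,u=np.nonzero(m[0]["pixels"]); w=toplane(np.c_[u,v],k,.065)[:,:2]
print("rect",cv2.minAreaRect(w.astype(np.float32)),w.mean(0)); stat()
im[m[0]["pixels"],0]=255; cv2.imwrite("pics/w1m.png",im[:,:,::-1])
E
```

```text
{0: array([-0.11,  0.31,  1.1 , -0.  ,  1.73, -0.11]), 3.141592653589793: None}
{'fx': 301.765, 'fy': 301.765, 'cx': 323.626, 'cy': 199.998, 'position': [0.622, 0.071, 0.534], 'orientation': [0.122, 0.992, -0.019, -0.003]}
rack [([0.642, -0.0128, -0.0027], 0.63), ([0.6303, -0.3309, 0.0718], 0.51), ([0.7889, 0.1475, 0.0014], 0.18)]
cradle1 [([0.5683, 0.0384, 0.058], 0.98), ([0.5661, -0.0495, 0.0612], 0.92), ([0.5769, 0.1202, 0.0611], 0.68), ([0.5647, -0.134, 0.06], 0.57)]
brush [([0.6955, 0.0198, 0.0593], 0.63)]
[(0.93, np.int64(1907))]
rect ((0.6965644955635071, 0.01740729808807373), (0.037194181233644485, 0.16074107587337494), 3.2243974208831787) [0.69540246 0.02993954]
t 4.0 tcp [0.62  0.001 0.38 ] open 0.0941 ff 0.0 F [-0.3  0.8  0.4] j [-0.11  0.31  1.1   0.    1.73 -0.07]
```

View pics/w1m.png

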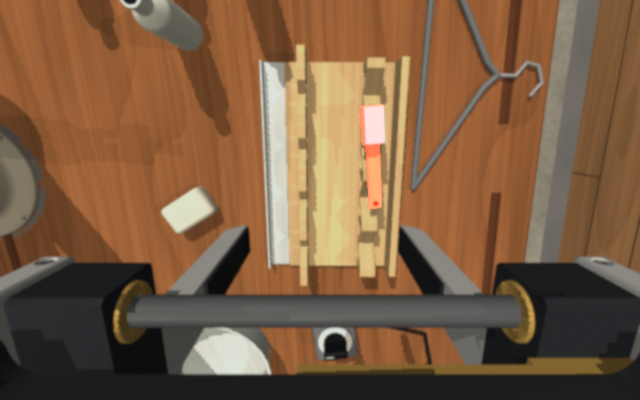

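```bash
cat > brush.py <<'E'
from h import *
im,k=snap("wrist"); m=models.regions_of("brush","wrist")[0]["pixels"]
v,u=np.nonzero(m); s=v>152; w=toplane(np.c_[u,v][s],k,.069)[:,:2]
# handle: centre line x(y)
p=np.polyfit(w[:,1],w[:,0],1); print("slope",p, "handle y",w[:,1].min(),w[:,1].max())
gy=.025; gx=np.polyval(p,gy); yaw=-np.arctan(p[0]); print(gx,yaw)
assert abs(gx-.696)<.006 and abs(yaw)<.1
q=down(yaw); gripper_to(.037,20)
r.move_to([gx,gy,.16],q); r.move_l([gx,gy,.0735],vel=.08,guard=8); stat()
gripper_to(0,25); stat()
r.move_l([gx,gy,.22],vel=.15); stat()
E
python3 brush.py
```

```text
slope [-0.04625734  0.69601273] handle y -0.06089635053014289 0.02558091281325419
0.6948562923319547 0.04622439050198076
t 7.3 tcp [0.695 0.025 0.074] open 0.0369 ff 0.0 F [-0.4  0.1  0.7] j [-0.06  0.56  1.44  0.    1.14 -0.11]
t 7.7 tcp [0.695 0.025 0.074] open 0.0215 ff 25.0 F [-0.1 -0.9  1.6] j [-0.06  0.56  1.44  0.    1.14 -0.11]
t 8.8 tcp [0.694 0.025 0.219] open 0.022 ff 25.0 F [-0.3 -0.2 -0.8] j [-0.06  0.47  1.24  0.    1.44 -0.11]
```

```bash
cat > b2.py <<'E'
from h import *
q=down(0); b=A([.392,-.374])
print(np.round(ik([*b,.2],q),2))
r.move_to([*b,.22],q); stat()
r.move_l([*b,.033],vel=.12,guard=8); stat()
gripper_to(.05); r.move_l([*b,.25],vel=.2); stat()
r.move_to([.45,-.15,.4],down(0))
snap("top","top1"); print(marks("brush","top")); stat()
print("bottles",marks("bottle1","top"))
# IK survey for bottles
rk=A([.644,-.0096,0]); yaw=-.038; X=A([np.cos(yaw),np.sin(yaw),0])
a=np.radians(30)
for B,hs in (((.408,.224),(0,15,29,45)),((.524,.291),(29,40,50)),((.392,.366),(45,60,75)),((.531,.432),(60,70,80))):
  for h in hs:
    H=A([np.cos(np.radians(h)),np.sin(np.radians(h)),0])
    for s in (1,-1):
      z=np.cos(a)*H-np.sin(a)*Z; x=s*(np.sin(a)*H+np.cos(a)*Z); q=quat(z,np.cross(z,x))
      j=ik(tcp([*B,.065],q),q); print(B,h,s,None if j is None else np.round(j,2))
for s in (1,-1):
  for y in (-.126,.126):
    z=np.sin(a)*X-np.cos(a)*Z; x=s*(-np.cos(a)*X-np.sin(a)*Z); q=quat(z,np.cross(z,x))
    j=ik(tcp(rk+X*.01+A([0,y,.06]),q),q); print("place",s,y,None if j is None else np.round(j,2))
E
python3 b2.py
```

```text
[-0.89  0.25  1.63 -0.    1.27 -0.89]
t 10.6 tcp [ 0.393 -0.374  0.22 ] open 0.0214 ff 25.0 F [ 0.4 -0.4 -1.1] j [-0.89  0.23  1.59  0.    1.32 -0.89]
t 12.3 tcp [ 0.392 -0.374  0.034] open 0.0216 ff 25.0 F [-0.1  0.4 -0.8] j [-0.89  0.41  1.85  0.    0.88 -0.89]
t 14.2 tcp [ 0.392 -0.373  0.249] open 0.0499 ff 0.0 F [ 0.6 -1.1  0.1] j [-0.89  0.22  1.54 -0.    1.39 -0.89]
[([0.3916, -0.3825, 0.0033], 0.71)]
t 15.3 tcp [ 0.45  -0.151  0.399] open 0.0501 ff 0.0 F [ 0.3 -0.3  0.2] j [-0.47  0.07  1.36 -0.    1.71 -0.47]
bottles [([0.3952, 0.3684, 0.001], 0.98), ([0.5197, 0.2932, -0.003], 0.93), ([0.3503, 0.4679, -0.0028], 0.77), ([0.5286, 0.433, 0.003], 0.66), ([0.408, 0.2212, 0.0032], 0.66), ([0.4374, 0.4493, -0.001], 0.61), ([0.2421, 0.3632, 0.0009], 0.6)]
(0.408, 0.224) 0 1 None
(0.408, 0.224) 0 -1 None
(0.408, 0.224) 15 1 None
(0.408, 0.224) 15 -1 None
(0.408, 0.224) 29 1 None
(0.408, 0.224) 29 -1 None
(0.408, 0.224) 45 1 None
(0.408, 0.224) 45 -1 None
(0.524, 0.291) 29 1 [ 0.26  0.56  2.59  2.89  1.06 -1.57]
(0.524, 0.291) 29 -1 [0.26 0.56 2.59 2.89 1.06 1.57]
(0.524, 0.291) 40 1 
[... 331 characters left out ...]
 60 -1 [0.08 0.59 2.68 2.22 1.12 1.46]
(0.392, 0.366) 75 1 [-0.05  0.54  2.5   1.73  1.03 -1.46]
(0.392, 0.366) 75 -1 [-0.05  0.54  2.5   1.73  1.03  1.68]
(0.531, 0.432) 60 1 [ 0.22  0.56  2.3   2.15  0.87 -1.29]
(0.531, 0.432) 60 -1 [0.22 0.56 2.3  2.15 0.87 1.85]
(0.531, 0.432) 70 1 [ 0.14  0.57  2.2   1.83  0.91 -1.16]
(0.531, 0.432) 70 -1 [0.14 0.57 2.2  1.83 0.91 1.98]
(0.531, 0.432) 80 1 [ 0.1   0.6   2.09  1.56  0.99 -1.05]
(0.531, 0.432) 80 -1 [0.1  0.6  2.09 1.56 0.99 2.1 ]
place 1 -0.126 [-0.41  0.37  1.99  0.58  0.34 -2.45]
place 1 0.126 [ 0.11  0.37  2.   -0.29  0.27 -1.16]
place -1 -0.126 [-0.41  0.37  1.99  0.58  0.34  0.69]
place -1 0.126 [ 0.11  0.37  2.   -0.29  0.27  1.98]
```

View pics/top1.png

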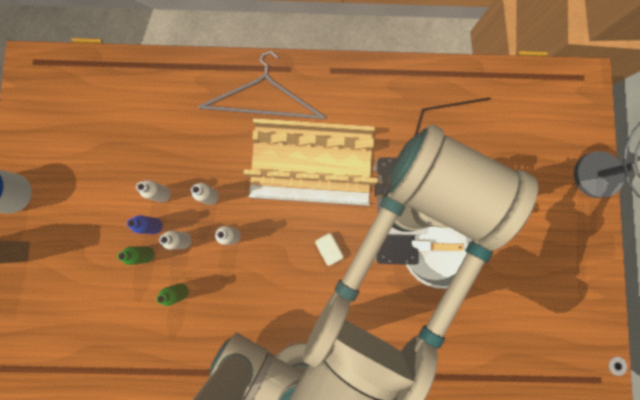

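```bash
cat > plan.py <<'E'
from h import *
rk=A([.644,-.0096,0]); yaw=-.038
X=A([np.cos(yaw),np.sin(yaw),0]); Y=A([-X[1],X[0],0]); GH=.075
def pickq(a,h,s):
    H=A([np.cos(h),np.sin(h),0]); z=np.cos(a)*H-np.sin(a)*Z
    return quat(z,np.cross(z,s*(np.sin(a)*H+np.cos(a)*Z)))
def placeq(a,s):
    z=np.sin(a)*X-np.cos(a)*Z; return quat(z,np.cross(z,s*(-np.cos(a)*X-np.sin(a)*Z)))
def box(x,y,z): return np.stack(np.meshgrid(*[np.linspace(*l,n) for l,n in ((x,5),(y,9),(z,9))]),-1).reshape(-1,3)
G=np.r_[box((-.01,.01),(.037,.05),(-.075,.025)),box((-.01,.01),(-.05,-.037),(-.075,.025)),box((-.038,.038),(-.0885,.0885),(-.22,-.072))]
def clear(p,q,obs):                  # gripper to upright bottles (and bench)
    w=p+G@mat(q).T
    c=[np.hypot(np.hypot(*(w[:,:2]-A(o)[:2]).T)-.025,0*w[:,0]) if 0 else np.hypot(np.maximum(np.hypot(*(w[:,:2]-A(o)[:2]).T)-.025,0),np.maximum(w[:,2]-.15,0)).min() for o in obs]
    return min(c+[w[:,2].min()])
def cands(B,obs,aa=(15,22,30,38),k=2,cr=.0):
    out=[]
    for ad in aa:
      a=np.radians(ad)
      for s in (1,-1):
        qp=placeq(a,s); jp=ik(tcp(rk+X*(.075-GH)+Y*cr+Z*.12,qp),qp)
        if jp is None: continue
        for hd in range(-180,180,10):
          q=pickq(a,np.radians(hd),s); p=tcp([*B[:2],GH],q); z=mat(q)[:,2]
          js=[ik(v,q) for v in (p,p-.12*z,p+.22*Z)]
          if any(j is None for j in js): continue
          c=min(clear(p-d*z,q,obs) for d in (0,.06,.12))
          out.append((round(c,3),ad,s,hd,np.round(js[0],2),round(np.abs(jp-js[2]).max(),2)))
    return sorted(out,key=lambda o:-o[0])
E
python3 - <<'E'
from plan import *
W={"a":(.408,.223),"b":(.522,.292),"c":(.393,.366),"d":(.530,.432)}; D=[(.437,.451),(.35,.468),(.2415,.363)]
rest=dict(W)
for n,cr in zip("abcd",(.126,.042,-.042,-.126)):
    del rest[n]; 
    cs=cands(W[n],list(rest.values())+D,cr=cr); print(n,len(cs))
    for c in cs[:6]: print("  ",*c)
for s in(1,-1):
  for ad in (15,22,30,38,45): print(s,ad,[None if (j:=ik(tcp(rk+Y*y+Z*.06,placeq(np.radians(ad),s)),placeq(np.radians(ad),s))) is None else np.round(j,1).tolist() for y in (-.126,.126)])
E
```

```text
a 206
   0.059 22 1 70 [-0.56  0.67  2.55  1.39  1.17 -1.65] 1.24
   0.059 22 -1 70 [-0.56  0.67  2.55  1.39  1.17  1.49] 1.24
   0.058 15 1 70 [-0.61  0.83  2.57  1.39  1.25 -1.83] 1.25
   0.058 15 1 80 [-0.55  0.77  2.41  1.2   1.3  -1.6 ] 1.16
   0.058 15 -1 70 [-0.61  0.83  2.57  1.39  1.25  1.31] 1.25
   0.058 15 -1 80 [-0.55  0.77  2.41  1.2   1.3   1.54] 1.16
b 190
   0.059 22 1 70 [-0.25  0.65  2.31  1.59  1.18 -1.37] 1.32
   0.059 22 1 80 [-0.25  0.66  2.17  1.38  1.23 -1.24] 1.2
   0.059 22 1 90 [-0.23  0.69  2.03  1.2   1.32 -1.14] 1.11
   0.059 22 1 100 [-0.2   0.73  1.88  1.06  1.42 -1.07] 1.03
   0.059 22 1 110 [-0.16  0.77  1.74  0.95  1.53 -1.03] 1.16
   0.059 22 1 120 [-0.11  0.81  1.61  0.85  1.65 -1.01] 1.29
c 209
   0.045 15 1 80 [-0.17  0.8   2.5   1.62  1.31 -1.74] 1.34
   0.045 15 -1 80 [-0.17  0.8   2.5   1.62  1.31  1.41] 1.34
   0.042 22 1 80 [-0.13  0.66  2.48  1.61  1.19 -1.56] 1.19
   0.042 22 -1 80 [-0.13  0.66  2.48  1.61  1.19  1.58] 1.19
   0.039 15 1 90 [-0.16  0.76  2.35  1.4   1.31 -1.54] 1.22
   0.039 15 -1 90 [-0.16  0.76  2.35  1.4   1.31  1.61] 1.22Traceback (most recent call last):
  File "<stdin>", line 6, in <module>
  File "plan.py", line 24, in cands
    js=[ik(v,q) for v in (p,p-.12*z,p+.22*Z)]
        ~~^^^^^
ValueError: time passes only in moves, steps and waits
```

```bash
cat > pick.py <<'E'
from plan import *
import sys
def find(B):
    P=[]
    for c in ("top","scene"):
        im,k=snap(c)
        near=[d["at"] for d in models.mark_of("bottle1",c) if np.hypot(*(A(d["at"])[:2]-B))<.055 and abs(d["at"][2])<.02]
        if near:
            p=min(near,key=lambda p:np.hypot(*(A(p)[:2]-B))); P.append(p)
            v=mat(k["orientation"]).T@(A([p[0],p[1],.06])-k["position"])
            u=(v[:2]/v[2]*[k["fx"],k["fy"]]+[k["cx"],k["cy"]]).round().astype(int)
            print(c,np.round(p,3),"rgb",im[u[1]-2:u[1]+3,u[0]-2:u[0]+3].mean((0,1)).round())
    return np.mean(P,0)[:2]
def run(B,cr,ad=22,hd=80,s=1):
    B=find(A(B)); print("bottle",B.round(4))
    a=np.radians(ad); q=pickq(a,np.radians(hd),s); p=tcp([*B,GH],q); z=mat(q)[:,2]
    gripper_to(.075,30)
    r.move_to(p-.12*z+.2*Z,q); r.move_l(p-.12*z,vel=.25)
    if r.move_l(p,vel=.12,guard=6): print("GUARD"); stat(); return
    gripper_to(0,30); stat()
    r.move_l(p+.26*Z,vel=.2); stat()
    if not .045<T.current_opening()<.055: print("LOST"); return
    qp=placeq(a,s); t=rk+X*(.075-GH)+Y*cr; zp=mat(qp)[:,2]
    r.move_to(tcp(t+Z*.22,qp),qp); r.move_l(tcp(t+Z*.13,qp),vel=.2); stat()
    for c in ("top","scene"):
        snap(c); print("held",c,[m for m in marks("bottle1",c) if m[0][0]>.55 and m[0][1]<.25],[m for m in marks("bottle1_mouth",c)if m[0][0]>.5 and m[0][1]<.25])
    print("expect base",(t+X*GH).round(3),"mouth",(t-X*(.15-GH)).round(3))
def place(cr,ad=22,s=1,dx=0):
    a=np.radians(ad); qp=placeq(a,s); t=rk+X*(.075-GH+dx)+Y*cr; zp=mat(qp)[:,2]
    print("guard",r.move_l(tcp(t+Z*.0605,qp),vel=.08,guard=6)); stat()
    gripper_to(.07); r.move_l(A(T.current_ee_pos())-.1*zp,vel=.2); r.move_l(A(T.current_ee_pos())+.12*Z,vel=.3); stat()
E
python3 - <<'E'
from pick import *
run((.408,.223),-.126)
E
```

```text
scene [ 0.407  0.226 -0.001] rgb [220. 215. 199.]
bottle [0.407  0.2259]
t 19.9 tcp [0.406 0.22  0.077] open 0.0493 ff 29.8 F [ 0.4 -0.8  0.2] j [-0.51  0.65  2.4   1.21  1.22 -1.48]
t 21.4 tcp [0.406 0.221 0.336] open 0.0499 ff 29.8 F [-0.8  0.1 -0.9] j [-0.51  0.08  2.11  1.07  1.6  -0.68]
t 23.6 tcp [ 0.638 -0.136  0.136] open 0.0495 ff 29.8 F [-0.4  0.  -0.3] j [-0.39  0.29  1.81  0.21  0.69 -2.06]
held top [([0.7106, -0.1352, 0.137], 0.9)] []
held scene [([0.7129, -0.1334, 0.1347], 0.93)] []
expect base [ 0.714 -0.138  0.   ] mouth [ 0.564 -0.133  0.   ]
```

```bash
python3 - <<'E'
from pick import *
place(-.126)
run((.522,.292),-.042)
im,k=snap("scene"); cv2.imwrite("pics/s2.png",cv2.resize(im[150:300,200:440,::-1],None,fx=3,fy=3))
E
```

```text
guard False
t 24.9 tcp [ 0.637 -0.136  0.067] open 0.0492 ff 29.8 F [ 0.2 -0.6 -1.6] j [-0.39  0.37  1.9   0.26  0.52 -2.13]
t 26.6 tcp [ 0.599 -0.134  0.277] open 0.07 ff 0.0 F [-0.4  0.5 -1.5] j [-0.42  0.12  1.66  0.16  1.01 -2.01]
top [ 0.521  0.292 -0.002] rgb [185. 171. 148.]
scene [0.526 0.291 0.005] rgb [217. 212. 196.]
bottle [0.5236 0.2916]
t 31.1 tcp [0.523 0.286 0.077] open 0.0494 ff 30.0 F [-0.2 -0.8  0.2] j [-0.25  0.66  2.16  1.37  1.23 -1.24]
t 32.5 tcp [0.522 0.286 0.336] open 0.0494 ff 30.0 F [ 0.6  0.6 -0.3] j [-0.25  0.22  1.92  1.2   1.43 -0.56]
t 34.5 tcp [ 0.641 -0.052  0.136] open 0.0496 ff 30.0 F [-0.2 -0.   0.1] j [-0.23  0.27  1.84  0.12  0.66 -1.84]
held top [([0.7133, -0.054, 0.1297], 0.71)] []
held scene [([0.7198, -0.053, 0.1363], 0.93), ([0.7122, -0.1365, 0.0629], 0.71)] [([0.5698, -0.05, 0.1319], 0.73)]
expect base [ 0.717 -0.054  0.   ] mouth [ 0.567 -0.049  0.   ]
```

View pics/s2.png

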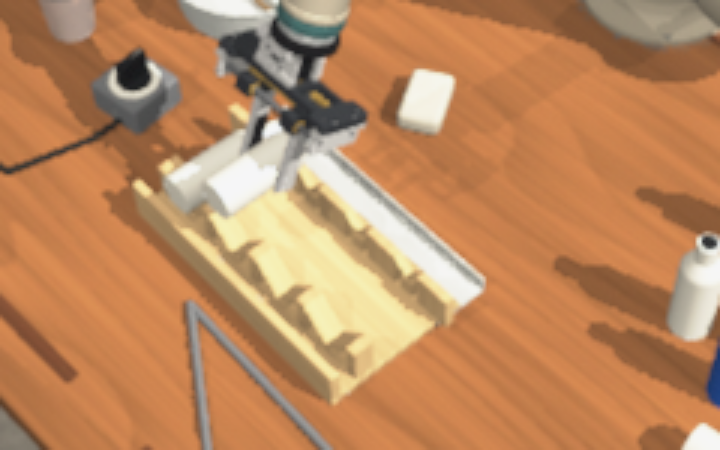

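```bash
python3 - <<'E'
from pick import *
place(-.042)
run((.393,.366),.042)
D=[(.437,.451),(.35,.468),(.2415,.363)]
for hd in (70,80,90): print(hd,[c[:1]+c[3:] for c in cands((.53,.432),D,aa=(22,),cr=.126) if c[3]==hd and c[2]==1])
E
```

```text
guard True
t 35.7 tcp [ 0.639 -0.051  0.066] open 0.0494 ff 29.9 F [-0.1 -0.   3.3] j [-0.23  0.36  1.92  0.15  0.49 -1.88]
t 37.4 tcp [ 0.6   -0.049  0.276] open 0.0703 ff 0.0 F [-0.1  0.5  0.2] j [-0.24  0.1   1.68  0.09  0.99 -1.81]
top [0.395 0.368 0.002] rgb [169. 157. 135.]
scene [0.394 0.366 0.003] rgb [206. 200. 183.]
bottle [0.3941 0.3671]
t 42.0 tcp [0.393 0.362 0.077] open 0.049 ff 30.0 F [-0.1 -0.9  1. ] j [-0.12  0.66  2.47  1.62  1.19 -1.56]
t 43.5 tcp [0.393 0.362 0.336] open 0.0494 ff 30.0 F [-0.5 -0.2  0.1] j [-0.12  0.03  2.16  1.28  1.31 -0.57]
t 45.7 tcp [0.644 0.032 0.136] open 0.0494 ff 30.0 F [0.1 0.  0.3] j [-0.06  0.28  1.83  0.02  0.65 -1.61]
held top [([0.7127, -0.053, 0.0606], 0.81), ([0.7216, 0.0324, 0.1341], 0.78), ([0.7125, -0.1377, 0.0642], 0.69)] [([0.5623, -0.0483, 0.0572], 0.69), ([0.7126, -0.1405, 0.0618], 0.24)]
held scene [([0.7153, -0.1344, 0.0588], 0.76), ([0.7233, 0.0274, 0.1358], 0.62), ([0.7152, -0.0562, 0.0632], 0.58)] [([0.5682, -0.0462, 0.0574], 0.92), ([0.5724, 0.0348, 0.1348], 0.18)]
expect base [0.721 0.03  0.   ] mouth [0.571 0.035 0.   ]
70 [(np.float64(0.019), 70, array([ 0.09,  0.65,  2.26,  1.91,  1.1 , -1.33]), np.float64(1.62))]
80 [(np.float64(0.02), 80, array([ 0.05,  0.67,  2.13,  1.65,  1.14, -1.2 ]), np.float64(1.47))]
90 [(np.float64(0.018), 90, array([ 0.03,  0.7 ,  2.  ,  1.43,  1.21, -1.09]), np.float64(1.36))]
```

```bash
python3 - <<'E'
from pick import *
place(.042)
run((.530,.432),.126)
E
```

```text
guard False
t 47.0 tcp [0.644 0.032 0.067] open 0.0491 ff 30.0 F [ 0.2 -0.7 -0.3] j [-0.06  0.36  1.92  0.02  0.48 -1.61]
t 48.7 tcp [0.605 0.034 0.277] open 0.0697 ff 0.0 F [-0.2  0.5 -0.2] j [-0.06  0.11  1.67  0.01  0.98 -1.6 ]
  return _methods._mean(a, axis=axis, dtype=dtype,
  ret = ret.dtype.type(ret / rcount)
Traceback (most recent call last):
  File "pick.py", line 15, in run
    B=find(A(B)); print("bottle",B.round(4))
  File "pick.py", line 13, in find
    return np.mean(P,0)[:2]
           ~~~~~~~~~~~~^^^^
IndexError: invalid index to scalar variable.
```

Last bottle not found near its old place; look.

```bash
python3 - <<'E'
from h import *
for c in ("top","scene"):
    snap(c,c+"3"); print(c,marks("bottle1",c),marks("bottle1_mouth",c))
E
```

```text
top [([0.4365, 0.4529, 0.0015], 0.95), ([0.3513, 0.4693, -0.0012], 0.85), ([0.7126, -0.1397, 0.0632], 0.82), ([0.2428, 0.3612, -0.0009], 0.82), ([0.721, 0.0346, 0.0601], 0.8), ([0.5234, 0.4646, 0.0278], 0.72), ([0.7155, -0.0538, 0.0625], 0.67)] [([0.5779, 0.0339, 0.0646], 0.71), ([0.7132, -0.1358, 0.0623], 0.2)]
scene [([0.7155, -0.0572, 0.0628], 0.9), ([0.7183, 0.0295, 0.06], 0.86), ([0.5213, 0.4673, 0.026], 0.73), ([0.4361, 0.4475, 0.0044], 0.73), ([0.3497, 0.4667, 0.0], 0.65), ([0.7139, -0.1367, 0.0593], 0.59), ([0.2392, 0.3636, 0.0016], 0.56)] [([0.5671, -0.0462, 0.0588], 0.86)]
```

View pics/scene3.png

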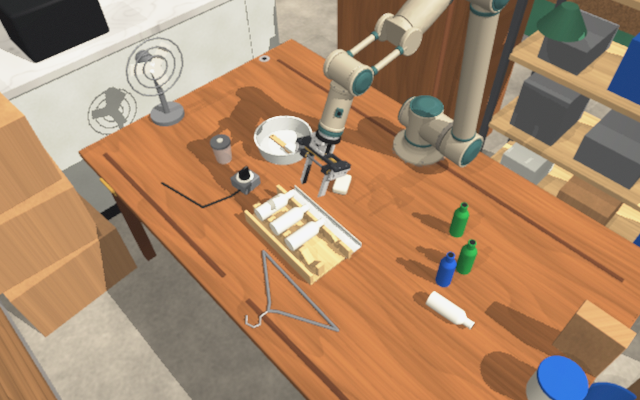

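```bash
cat > lying.py <<'E'
from plan import *
def lying(c,near):
    im,k=snap(c); best=None
    for d in models.regions_of("bottle1",c):
        v,u=np.nonzero(d["pixels"]); w=toplane(np.c_[u,v],k,.025)[:,:2]; m=w.mean(0)
        if np.hypot(*(m-near))<.09 and im[d["pixels"]].mean(0).min()>110: best=w;break
    if best is None: return None
    e=np.linalg.eigh(np.cov(w.T))[1][:,1]; s=(w-m)@e
    return m,e,s.min(),s.max()
E
python3 - <<'E'
from lying import *
base=None
for c in ("top","scene"):
    o=lying(c,A([.52,.52])); print(c,o); print([x for x in marks("bottle1",c) if np.hypot(x[0][0]-.522,x[0][1]-.466)<.05])
    if c=="top": snap(c); im,k=snap(c); cv2.imwrite("pics/t4.png",cv2.resize(im[130:290,60:260,::-1],None,fx=4,fy=3.75))
E
```

```text
top (array([0.51778498, 0.52906669]), array([-0.08979634,  0.99596015]), np.float64(-0.07266101906114868), np.float64(0.08946650336576838))
[([0.5255, 0.4665, 0.0234], 0.68)]
scene (array([0.51713709, 0.53600448]), array([-0.10002469,  0.99498495]), np.float64(-0.07162263710801638), np.float64(0.08198714441174627))
[([0.5231, 0.4661, 0.0263], 0.68)]
```

View pics/t4.png

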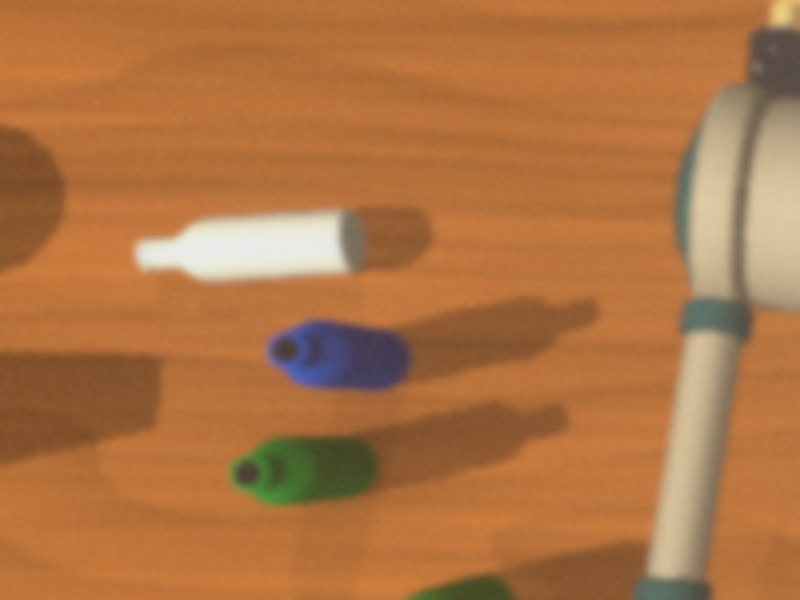

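```bash
python3 - <<'E'
from pick import *
e=A([-.095,.995,0]); e/=np.linalg.norm(e); g=A([.524,.466,0])+e*GH
q=quat(-Z,np.cross(-Z,e)); qp=placeq(0,1); cr=.126; t=rk+Y*cr
print(g,mat(q)[:,0]); h=tcp(g+Z*.20,q)
print(np.round(ik(h,q),2),np.round(ik(tcp(t+Z*.2,qp),qp),2))
gripper_to(.08,30); r.move_to(h,q)
print("guard",r.move_l(tcp(g+Z*.025,q),vel=.15,guard=6)); stat()
gripper_to(0,30); stat(); r.move_l(tcp(g+Z*.25,q),vel=.2); stat()
if .045<T.current_opening()<.055:
    r.move_to(tcp(t+Z*.22,qp),qp); r.move_l(tcp(t+Z*.13,qp),vel=.2); stat()
    for c in ("top","scene"):
        snap(c); print("held",c,[m for m in marks("bottle1",c) if m[0][0]>.55 and m[0][1]>.06],[m for m in marks("bottle1_mouth",c)if m[0][0]>.5 and m[0][1]>.06])
    print("expect base",(t+X*GH).round(3),"mouth",(t-X*(.15-GH)).round(3))
E
```

```text
[0.51687161 0.54066047 0.        ] [-0.09504516  0.99547296  0.        ]
[ 0.71  0.55  1.11 -0.    1.47  0.62] [ 0.07  0.42  1.35 -0.    1.37 -1.46]
guard False
t 53.2 tcp [0.518 0.541 0.032] open 0.0801 ff 0.0 F [0.3 0.9 0.4] j [0.71 0.67 1.34 0.   1.13 0.62]
t 53.8 tcp [0.517 0.541 0.031] open 0.0494 ff 30.0 F [-1.   0.1  2.3] j [ 0.71  0.67  1.34 -0.    1.13  0.62]
t 55.1 tcp [0.516 0.54  0.254] open 0.0495 ff 30.0 F [ 0.2 -0.1 -1.3] j [ 0.71  0.54  1.02 -0.    1.58  0.62]
t 57.5 tcp [0.649 0.117 0.137] open 0.0493 ff 30.0 F [ 0.7  0.5 -0.6] j [ 0.07  0.46  1.45  0.    1.23 -1.46]
held top [] []
held scene [([0.7248, 0.1156, 0.1334], 0.57)] []
expect base [0.724 0.113 0.   ] mouth [0.574 0.119 0.   ]
```

```bash
python3 - <<'E'
from pick import *
place(.126,ad=0)
for c in ("top","scene"):
    snap(c); print(c,[m for m in marks("bottle1",c)])
    print(marks("bottle1_mouth",c))
im,k=snap("scene"); cv2.imwrite("pics/s5.png",cv2.resize(im[150:300,200:400,::-1],None,fx=4,fy=4))
r.move_to([.63,-.31,.30],down(0))
im,k=snap("wrist"); print(marks("timer_grip","wrist"),marks("timer_box","wrist"))
p=toplane([[0,0]],k,.084)
v=mat(k["orientation"]).T@(A([.63,-.328,.084])-k["position"]); u=v[:2]/v[2]*k["fx"]+[k["cx"],k["cy"]]; print(u)
x,y=np.clip(u.astype(int),[60,60],[580,340]); np.save("tw.npy",im); print("crop",x-60,y-60)
cv2.imwrite("pics/w5.png",cv2.resize(im[y-60:y+60,x-60:x+60,::-1],None,fx=5,fy=5)); stat()
import json; json.dump({a:np.array(b).tolist() for a,b in k.items()},open("k.json","w"))
E
```

```text
guard True
t 58.6 tcp [0.648 0.116 0.066] open 0.0491 ff 30.0 F [-0.3  0.   3.2] j [ 0.07  0.52  1.54  0.    1.08 -1.46]
t 60.4 tcp [0.645 0.116 0.283] open 0.0699 ff 0.0 F [-1.   0.8 -0.4] j [ 0.07  0.38  1.22 -0.    1.55 -1.46]
top [([0.7117, -0.0539, 0.0607], 0.97), ([0.7209, 0.0315, 0.0636], 0.88), ([0.2428, 0.3614, 0.0011], 0.87), ([0.3522, 0.4637, -0.0033], 0.8), ([0.7123, -0.1377, 0.0602], 0.62), ([0.7223, 0.115, 0.0615], 0.59), ([0.4382, 0.4498, -0.0001], 0.55)]
[([0.5666, -0.0494, 0.0597], 0.77)]
scene [([0.3489, 0.4681, -0.0027], 0.88), ([0.7111, -0.1369, 0.0616], 0.85), ([0.2402, 0.3667, 0.0022], 0.75), ([0.7169, -0.0548, 0.066], 0.74), ([0.7183, 0.1099, 0.0598], 0.73), ([0.7203, 0.0322, 0.0636], 0.68), ([0.4385, 0.4509, 0.0039], 0.61)]
[([0.5702, -0.0486, 0.0576], 0.92)]
[([0.6294, -0.3263, 0.0728], 0.97)] [([0.6315, -0.327, -0.0057], 0.69)]
[323.85993855 197.33928575]
crop 263 137
t 62.5 tcp [ 0.63  -0.309  0.3  ] open 0.0701 ff 0.0 F [0.1 0.8 0.7] j [-0.55  0.45  1.07  0.    1.62 -0.56]
```

View pics/w5.png

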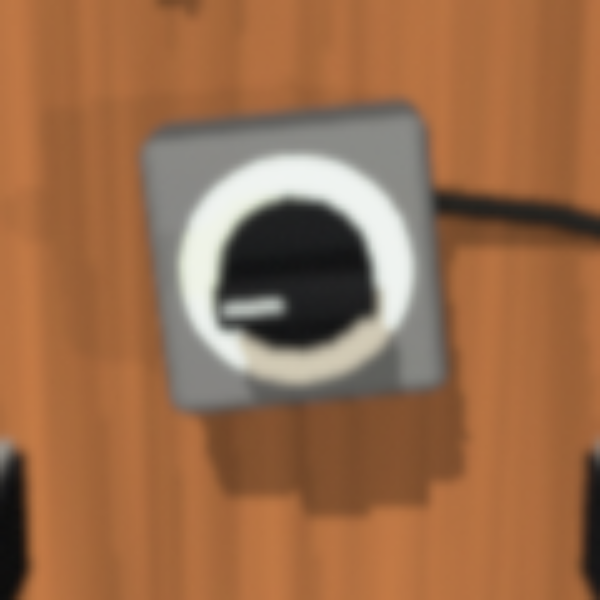

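View pics/s5.png

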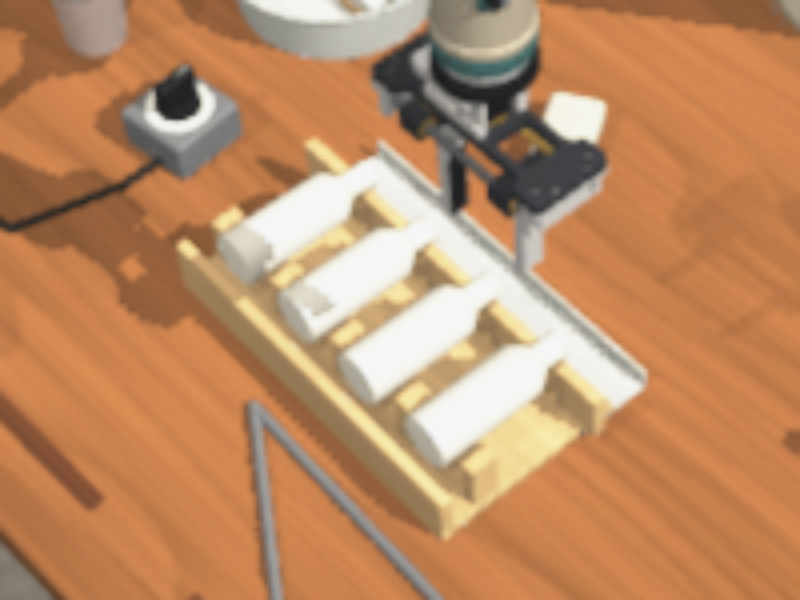

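```bash
python3 - <<'E'
from h import *
import json
k=json.load(open("k.json")); print("disc",toplane([[263+59.4,137+53.6]],k,.048))
c=[.630,-.3275]; y0=.105+np.pi/2; q=down(y0)
gripper_to(.045,50)
r.move_to([*c,.20],q); stat()
print("guard",r.move_l([*c,.083],vel=.1,guard=6)); gripper_to(0,50); stat()
m0=A(T.current_torque())
for d in np.arange(.1,1.56,.1):
    r.move_to([*c,.083],down(y0-d)); m=A(T.current_torque())-m0
    print(round(d,2),"Mz",round(m[2],3),"F",np.round(T.current_wrist_force(),1),"op",round(T.current_opening(),4))
    if d>1.05 and abs(m[2])>.35: break
E
```

```text
disc [[ 0.6280023  -0.32712466  0.048     ]]
t 64.5 tcp [ 0.63  -0.328  0.2  ] open 0.0451 ff 0.0 F [ 0.6 -0.9  0.3] j [-0.58  0.5   1.23  0.    1.41 -2.25]
guard False
t 66.5 tcp [ 0.63  -0.327  0.083] open 0.0136 ff 50.0 F [-0.4  0.2  0.2] j [-0.58  0.57  1.39  0.    1.18 -2.25]
0.1 Mz 0.059 F [-0.8 -0.2  1.7] op 0.0137
0.2 Mz 0.047 F [ 0.9 -1.   0.9] op 0.0134
0.3 Mz 0.134 F [ 0.6 -0.5  0.9] op 0.0138
0.4 Mz 0.113 F [-1.  -2.7  1.3] op 0.0135
0.5 Mz 0.09 F [-0.6 -4.   1.6] op 0.0137
0.6 Mz 0.093 F [-1.3 -5.   1.8] op 0.0136
0.7 Mz 0.004 F [-1.1 -6.   2.1] op 0.014
0.8 Mz -0.053 F [-1.  -5.2  1. ] op 0.0136
0.9 Mz -0.072 F [-1.5 -5.4  1.1] op 0.0136
1.0 Mz -0.079 F [-2.  -5.9  0.9] op 0.0137
1.1 Mz -0.05 F [-2.8 -6.5  2.9] op 0.0136
1.2 Mz -0.064 F [-3.5 -7.2  1.9] op 0.014
1.3 Mz -0.042 F [-3.9 -7.2  1.6] op 0.0132
1.4 Mz -0.029 F [-3.9 -7.1  1.2] op 0.0139
1.5 Mz 0.836 F [-3.7 -6.   2.4] op 0.0143
```

```bash
python3 - <<'E'
from h import *
r.move_to([.630,-.3275,.083],down(.105+np.pi/2-1.42)); gripper_to(.05)
r.move_l([.630,-.3275,.22],vel=.15); r.move_to([.5,-.12,.4],down(0)); r.move_to([.3,.05,.4],down(0)); stat()
for c in ("top","scene"):
    snap(c,c+"6"); print(marks("brush",c)[:1],[m for m in marks("bottle1",c)if m[0][0]>.6],marks("soap",c)[:1],marks("cup",c)[:1],marks("hanger",c)[:1])
a=cv2.imread("pics/top6.png")[90:310,180:540]; cv2.imwrite("pics/t6.png",cv2.resize(a,None,fx=2.2,fy=2.2))
E
```

```text
t 74.5 tcp [0.301 0.05  0.4  ] open 0.0499 ff 0.0 F [ 0.1 -0.4 -0.1] j [-0.07 -0.2   1.61 -0.    1.74 -0.07]
[([0.3938, -0.3824, 0.008], 0.84)] [([0.712, -0.0543, 0.0595], 0.84), ([0.7178, 0.0306, 0.0637], 0.75), ([0.7241, 0.1112, 0.0595], 0.69), ([0.7127, -0.1389, 0.061], 0.68)] [([0.3778, -0.067, 0.0034], 0.83)] [([0.6081, -0.4999, 0.0009], 0.96)] [([0.7909, 0.1437, 0.0024], 0.9)]
[([0.3894, -0.3826, 0.006], 0.74)] [([0.7164, 0.0291, 0.0626], 0.94), ([0.7145, -0.0593, 0.0639], 0.8), ([0.7177, 0.1141, 0.059], 0.69), ([0.7121, -0.1385, 0.0599], 0.57)] [([0.3764, -0.0694, -0.0009], 0.75)] [([0.6042, -0.4955, -0.001], 0.59)] [([0.7852, 0.1513, -0.0004], 0.78)]
```

View pics/t6.png

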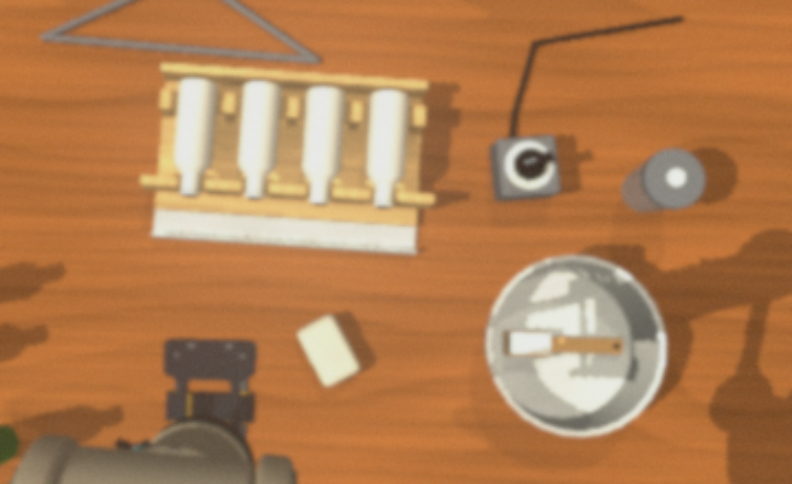

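```bash
python3 -c "
from plant import r; print(r.sign_off())"
```

```text
the job is handed in; nothing more can be done
None
```

I handed the job in at about 75 s: the brush is in the basin, all four white bottles (one had been knocked over) lie in their own cradles, and the timer knob is turned to its end stop, with the cup, hanger and soap where they were.

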